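# Load the spring balance with its test weight

## Task

Check the spring balance: hang the bigger test weight, by its stirrup, on the balance's sprung hook. Lower it gently, going down with the hook as it dips until the spring carries the weight, so that the hook is never driven down to its bottom stop; then let go, back off and wait until it hangs free and still. Leave the smaller weight standing where it is.

Things in the scene. Friction and masses are not known exactly. Their poses are not given: they have to be found in the camera images.
- big_weight: Bigger test weight, 131 mm tall, 0.51 to 0.72 kg: dark steel disc 60 mm across, 32 high, under a wire stirrup (8 mm wire) in the body's y-z plane. Its top bar runs along y, underside 84 mm above the base; the opening below it is 52 mm high, 46 wide. On the bar a wooden grip block 16 (x) by 56 (y) by 42 mm high, 89 to 131 mm above the base. Origin: underside centre, z up. Same after a half turn.
- big_weight_grip (a point): Centre of the bigger weight's wooden grip block, 117 mm above its base, 14 mm below the block's top and 33 mm above the bar's underside; axes as the body's. Pinch the block here from above across its 16 mm thickness (along x).
- big_weight_bar (a point): Middle of the underside of the bigger weight's stirrup bar, 84 mm above its base: the point that comes to rest on the hook's seat.
- small_weight: The smaller test weight, same shape, stirrup and grip, but its steel disc is only 40 mm across and 28 mm high; 127 mm tall, 0.26 kg. Origin: centre of the underside. To be left alone.
- balance: The spring balance stand, fixed to the bench: a grey base plate 110 x 110 x 12 mm with an upright grey tube (40 mm across at the collar, top at 88 mm) and behind the tube a 34 mm wide metal scale strip up to 167 mm. Origin: on the tube's axis at bench height; the hook points along the body's -x (roughly at the robot), z up.
- hook_seat (a point): Middle of the hook's seat, top of its 8 mm wire, moving with it; unloaded 140 mm above the bench, 100 mm from the tube's axis. Axes as balance's: the bar shall lie along y. The seat is level for 28 mm along x; toward the tube the wire cranks up 10 mm; at the free end it turns up, tip top 14 mm above the seat, outermost 31 mm from its middle. The balance is nowhere over 167 mm high.
- hook (a joint): Dip of the hook in m: 0 unloaded (top stop), grows as it goes down, bottom stop at 0.05. The spring gives about 210 N/m, so the bigger weight dips it by 23 to 34 mm and the smaller by 11 mm. It is lightly damped and bobs for some 2 to 3 s when let go suddenly.
Not all that is in view belongs to the job. Leave any turquoise look-alike of the big_weight alone.

How it is judged:
By the outcome, as a careful person would: the job done as asked, in the order asked, and still so for the second after the job is handed in, with the robot touching nothing.
It also fails if it takes over 51 s, if anything falls off the work surface, if the arm or the gripper's body presses on something with over 40 N, if the wrist force passes 120 N, or if a joint passes its speed limit or range.

## Robot

A 6-joint arm with a two-finger parallel gripper is mounted at the origin on a cart in front of the work surface, level with it; the furniture and walls round the work are solid. World frame = base frame: x ahead of the robot, y to its left, z up, the work surface at z = 0. Lengths are in m, angles in rad, forces in N, time in s.
With the tool pointing down it reaches from about 0.275 to 1 m from the base axis. Payload 8.4 kg.
Tool frame: the origin (TCP) lies on the centre line of the jaws, within the pads' length; the fingertips stand 11 mm ahead of it and the grasp point (between the pads) lies 8 mm behind it; z points along the fingers, y is the line along which they close (so a half turn about z gives the same grasp; the last joint's range is limited). The gripper opens to 85 mm and grips with 20 to 120 N. Pads are 22 mm wide; open, the fingers measure 114 mm over their backs; the gripper's body (76 mm by 85 mm) begins 54 mm behind the grasp point. The pads swing forward as they close: fully open they stand 13 mm farther back than shut.
Start: joints at [1.263, 0.353, 1.633, -0, 1.155, -0.002], TCP at [0.188, 0.596, 0.242] pointing down, gripper open.
Joint ranges: [-2.63, 2.63], [-0.92, 2.1], [0.06, 2.66], [-1.3, 4.44], [0, 2.69], [-3.02, 3.02]. Speed limits (rad/s): [2.22, 2.22, 2.79, 3.14, 3.14, 3.14].

## Interface

Orientations are given as a 3x3 rotation matrix whose columns are the frame's x, y, z axes.
In Python, from cell import arm gives the robot as it stands.
- The arm moves only by the shell command python3 -m inch 'ROWS' [FORCE]. ROWS is JSON, a list of rows, each a list of 5 numbers: the shift along the tool's x, y, z in cm, then the turn about the tool's z in rad, then the gripper's target within -1 to 1 (shut at 1, half-way at 0, fully open at -1). A call has 1 to 5 rows; each row is the pose to reach, as a shift and turn from the pose commanded when the call began, along the tool's axes at that moment; what a row does not reach only later rows make up. A row lasts 1/10 s, in which the tool goes at most 50 mm and 8.59 degrees, less where a joint would pass 70% of its speed; a pose out of reach is approached as far as the arm can. A call with a gripper value outside its range is refused whole. The fingers move at their own pace and stop on an object; FORCE is the grip in N (left out, the last holds). Time passes only in rows, so rows that repeat a pose let the fingers close. It gives the time, the measured TCP pose, the force, the opening and the grip force at its end, in the units of the state.
- arm.sense(): the state, without advancing time (a new reading comes with each control period).
- arm.camera(name): name is "side" or "top"; returns (picture, depth): 420x560x3 uint8, red, green, blue; 420x560 float32, m along the optical axis (not along the pixel's ray), 0 where there is no reading.
- arm.camera_model(name): a dict with "intrinsics" (3x3 intrinsics, pixels), "T" (4x4, takes a point from camera to world coordinates). Camera axes: x right, y down, z forward; pixel columns grow to the right and rows downward; lengths in m; the calibration is good to about 2 mm. A picture is of the moment at which its call begins. camera_model takes no time and is no camera call.
- arm.hand_in(): hands the job in; it is judged then, once.
The state is a dict: "time": time; "q": joint angles; "joint_vel": joint speeds; "effort": joint torques, N m; "tool_pos": TCP position; "orientation": TCP orientation; "ft_force": force on the tool from outside, world axes, zero at the start; "moment": the same for the moment, N m; "width": opening from 0.0 (shut) to 1.0 (fully open); "finger_force": force on a finger pad.
Only numpy, scipy, OpenCV 4.12 (cv2) and the standard library are available. Lean on these libraries where they do the work, as an engineer would, in place of code of your own. Each camera call takes 0.05 s, during which the arm holds its last target. There are 200 camera calls.

## Working session

There is one attempt and no reset: what is moved stays moved. The work goes in short steps, Python scripts to look and compute and a shell command to move; the robot and the scene stay as the last step left them, time stands still between calls to the robot, and variables do not carry over. Pictures are saved under pics/ and viewed, at most 10 in all, crops included, and the job is handed in when it is done.

```bash
mkdir -p pics; ls; python3 - <<'E'
from cell import arm
import cv2,numpy as np
s=arm.sense(); print(s)
for n in("top","side"):
    p,d=arm.camera(n); cv2.imwrite(f"pics/{n}0.png",p[:,:,::-1]); np.savez(f"pics/{n}0.npz",p=p,d=d)
    m=arm.camera_model(n); print(n,np.array(m["intrinsics"]).round(1),np.array(m["T"]).round(4))
E
```

```text
pics
{'time': 0.0, 'q': array([ 1.26263040e+00,  3.53642524e-01,  1.63415918e+00,  1.21366052e-05,
        1.15520542e+00, -2.39615298e-03]), 'joint_vel': array([ 2.03604252e-04,  1.75186741e-03,  3.56878960e-04,  2.38809560e-05,
       -1.64749347e-04,  1.93191203e-03]), 'effort': array([-3.82243685e-03, -6.05241537e+01, -3.42068052e+01, -1.21925900e-04,
        9.15923476e-03, -2.35749093e-05]), 'tool_pos': array([0.18799158, 0.59555694, 0.24155447]), 'orientation': array([[-9.53614031e-01,  3.01031703e-01, -4.39605617e-04],
       [ 3.01032023e-01,  9.53613084e-01, -1.34446917e-03],
       [ 1.44858232e-05, -1.41444004e-03, -9.99999000e-01]]), 'ft_force': array([-0.32898504, -1.30261586,  0.30229882]), 'moment': array([-0.06376731, -0.00599262, -0.02315391]), 'finger_force': 0.0, 'width': 1.00055725742702}
top [[429.6   0.  283.9]
 [  0.  429.6 207.4]
 [  0.    0.    1. ]] [[-0.5506 -0.8111  0.1975  0.3751]
 [-0.8348  0.5363 -0.1245  0.4279]
 [-0.005  -0.2334 -0.9724  0.9543]
 [ 0.      0.      0.      1.    ]]
side [[415.3   0.  281. ]
 [  0.  415.3 207.8]
 [  0.    0.    1. ]] [[-0.9987 -0.0071  0.0505  0.5125]
 [-0.0472  0.5049 -0.8619  1.047 ]
 [-0.0194 -0.8632 -0.5046  0.5387]
 [ 0.      0.      0.      1.    ]]
```

View pics/top0.png

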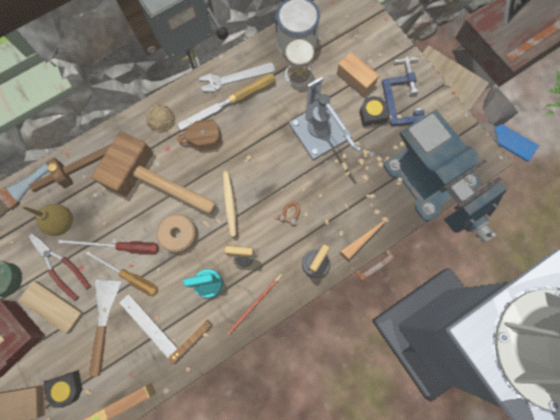

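View pics/side0.png

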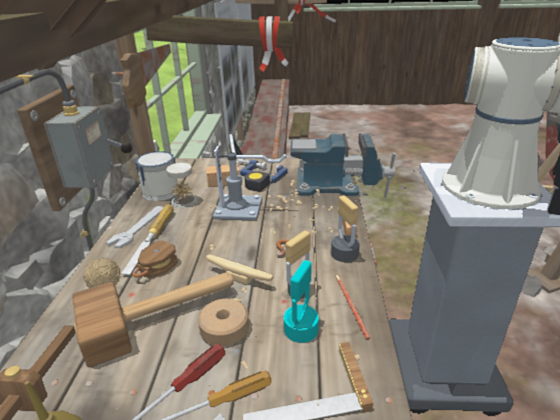

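Top view: three weights, with stirrup grips at about (318,260) on a wide dark disc, (240,252) on a small dark disc, and (207,283) turquoise. The dark wide-disc one at (318,260) fits big_weight, (240,252) is the small one, and the turquoise one is the look-alike. The balance is at (318,125), with its hook running to about (350,145). In the side view, the big one is at (345,235), the small one at (297,275) and the balance at (238,190).

```bash
cat > h.py <<'E'
import numpy as np,cv2
from cell import arm
def cloud(n,d):
    m=arm.camera_model(n);K=np.array(m["intrinsics"]);T=np.array(m["T"])
    v,u=np.mgrid[:d.shape[0],:d.shape[1]]
    P=np.stack([(u-K[0,2])/K[0,0]*d,(v-K[1,2])/K[1,1]*d,d],-1)
    P=P@T[:3,:3].T+T[:3,3]; P[d<=0]=np.nan
    return P
def load(f):
    z=np.load(f);return z["p"],z["d"]
E
python3 - <<'E'
from h import *
for n,wins in (("top",dict(big=(295,235,345,285),small=(220,235,260,275),bal=(285,70,365,165))),("side",dict(big=(325,190,365,265),small=(280,225,316,300),bal=(205,125,290,225)))):
    p,d=load(f"pics/{n}0.npz");P=cloud(n,d)
    hsv=cv2.cvtColor(p,cv2.COLOR_RGB2HSV)
    for k,(a,b,c,e) in wins.items():
        Q=P[b:e,a:c];H=hsv[b:e,a:c]
        if k!="bal":
            m=(H[...,0]>10)&(H[...,0]<32)&(H[...,1]>90)&(H[...,2]>110)&(Q[...,2]>.08)&(Q[...,2]<.15)
            q=Q[m];zt=np.nanpercentile(q[:,2],95)
            t=Q[m&(Q[...,2]>zt-.006)].astype(np.float32)
            r=cv2.minAreaRect((t[:,:2]*1000).astype(np.float32))
            print(n,k,m.sum(),"ztop",zt.round(4),"top n",len(t),t.mean(0).round(4),"rect",r)
            dk=(H[...,2]<90)&(Q[...,2]>.02)&(Q[...,2]<.045)
            t=Q[dk]; 
            if len(t)>5: print("  disc",len(t),cv2.minEnclosingCircle((t[:,:2]*1000).astype(np.float32)),np.median(t[:,2]))
        else:
            m=(Q[...,2]>.125)&(Q[...,2]<.2)
            t=Q[m]; print(n,k,len(t));
            # plate
            pl=(Q[...,2]>.007)&(Q[...,2]<.017)
            r=cv2.minAreaRect((Q[pl][:,:2]*1000).astype(np.float32));print("  plate",r)
            print((t[::max(1,len(t)//45)]*1000).round(0).astype(int).tolist())
p,d=load("pics/top0.npz");a=cv2.resize(p[60:290,190:370],None,fx=2.6,fy=2.6,interpolation=cv2.INTER_CUBIC)
cv2.imwrite("pics/crop_top.png",a[:,:,::-1])
p,d=load("pics/side0.npz");b=cv2.resize(p[130:340,200:380],None,fx=2.8,fy=2.8,interpolation=cv2.INTER_CUBIC)
cv2.imwrite("pics/crop_side.png",b[:,:,::-1])
E
```

```text
top big 93 ztop 0.1338 top n 91 [0.4223 0.3209 0.1309] rect ((423.0050048828125, 320.3263244628906), (12.142995834350586, 53.197288513183594), 25.65804672241211)
  disc 133 ((417.56103515625, 321.43341064453125), 27.239850997924805) 0.032980186860138594
top small 67 ztop 0.1289 top n 64 [0.5173 0.4402 0.1266] rect ((520.3225708007812, 442.1851501464844), (52.17554473876953, 13.081562995910645), 52.00233459472656)
  disc 88 ((515.0841674804688, 445.5152587890625), 16.140613555908203) 0.02855534014530453
top bal 536
  plate ((699.1023559570312, 102.01651000976562), (184.87649536132812, 239.04904174804688), 54.15886688232422)
[[720, 115, 170], [721, 124, 165], [717, 116, 160], [723, 139, 164], [718, 115, 149], [719, 122, 150], [719, 129, 154], [718, 138, 158], [719, 142, 157], [723, 146, 152], [719, 120, 132], [715, 132, 145], [719, 133, 136], [718, 136, 136], [719, 135, 130], [719, 135, 126], [691, 123, 152], [688, 123, 152], [685, 120, 150], [691, 141, 153], [679, 122, 154], [679, 124, 150], [677, 128, 154], [678, 130, 150], [675, 132, 152], [672, 131, 152], [669, 131, 153], [668, 129
[... 1039 characters left out ...]
3], [551, 138, 154], [706, 129, 147], [684, 139, 152], [666, 134, 150], [647, 130, 148], [628, 135, 150], [608, 135, 150], [716, 146, 152], [701, 130, 145], [679, 142, 150], [661, 135, 147], [642, 135, 147], [622, 138, 149], [604, 136, 148], [716, 147, 150], [681, 144, 148], [664, 136, 145], [644, 136, 145], [626, 133, 144], [606, 138, 146], [554, 139, 146], [685, 140, 144], [606, 135, 142], [558, 139, 144], [685, 141, 142], [599, 138, 141], [577, 138, 141], [558, 139, 142], [683, 140, 139], [595, 135, 137], [575, 137, 138], [715, 146, 139], [678, 138, 136], [587, 141, 137], [568, 143, 138], [686, 136, 132], [585, 135, 132], [566, 135, 132], [679, 139, 131], [687, 136, 127], [717, 145, 128]]
```

View pics/crop_top.png

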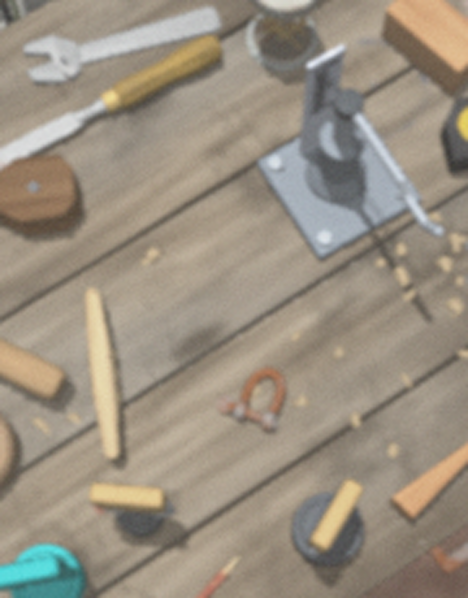

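View pics/crop_side.png

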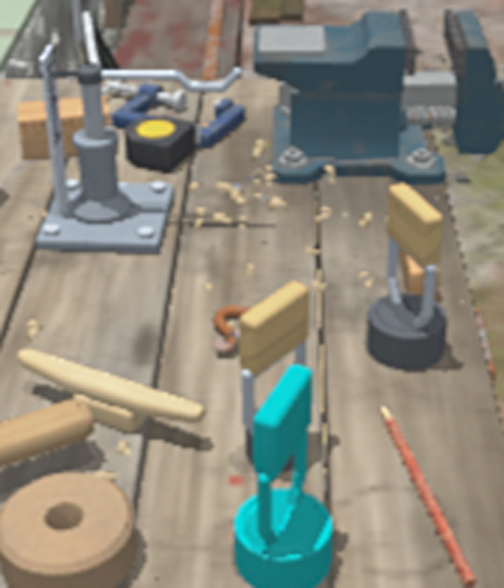

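The crops show the wide dark disc with a plain wood grip at crop_top (330,530), which is big_weight. The narrow dark disc sits under the grip at crop_top (128,497), and the turquoise look-alike is at the lower left. The hook is free, with its tip at crop_top (437,230).

```bash
cat >> h.py <<'E'
def todelta(p,yaw_y,s=None):
    "tool-frame cm shift and turn to TCP p with tool y at world angle yaw_y (deg, mod 180)"
    s=s or arm.sense();R=np.array(s["orientation"]);d=R.T@(np.array(p)-s["tool_pos"])*100
    a=np.degrees(np.arctan2(R[1,1],R[0,1]));t=-((yaw_y-a+90)%180-90)
    return d.round(2),np.radians(t).round(3)
E
python3 - <<'E'
from h import *
for n,w in (("top",(285,70,365,165)),("side",(205,125,290,225))):
    p,d=load(f"pics/{n}0.npz");P=cloud(n,d)
    Q=P[w[1]:w[3],w[0]:w[2]].reshape(-1,3)
    t=Q[(Q[:,0]>.545)&(Q[:,0]<.665)&(Q[:,2]>.128)&(Q[:,2]<.158)&(abs(Q[:,1]-.136)<.012)]
    c=np.polyfit(t[:,0],t[:,1],1);print(n,len(t),"hook yaw",np.degrees(np.arctan(c[0])),"y at .583",np.polyval(c,.583),"tip x",np.percentile(t[:,0],[0,1,2]))
    b=t[(t[:,0]>.545)&(t[:,0]<.61)]
    for x in np.arange(.545,.62,.005):
        q=b[abs(b[:,0]-x)<.0025]; 
        if len(q): print(round(x,3),len(q),q[:,2].max().round(3),end="; ")
    print()
    hi=P.reshape(-1,3);hi=hi[(hi[:,2]>.1)&(hi[:,2]<.4)&(hi[:,0]>.3)&(hi[:,0]<.8)&(hi[:,1]>-.25)&(hi[:,1]<.45)]
    g=np.unique((hi[:,:2]*20).astype(int),axis=0,return_counts=True)
    print([(tuple((k/20).tolist()),round(hi[((hi[:,:2]*20).astype(int)==k).all(1),2].max(),3)) for k,c in zip(*g) if c>8])
R=arm.sense()
print(todelta([.4218,.3218,.2416],25),todelta([.4218,.3218,.112],25))
E
```

```text
top 212 hook yaw -2.4232014924464567 y at .583 0.13652264916391044 tip x [0.55386428 0.55494875 0.55683844]
0.555 8 0.155; 0.56 7 0.153; 0.565 9 0.149; 0.57 7 0.145; 0.575 11 0.143; 0.58 11 0.142; 0.585 8 0.143; 0.59 10 0.14; 0.595 9 0.141; 0.6 12 0.146; 0.605 12 0.151; 0.61 5 0.151; 
[((0.3, -0.05), np.float64(0.134)), ((0.3, 0.0), np.float64(0.134)), ((0.35, -0.05), np.float64(0.131)), ((0.35, 0.0), np.float64(0.133)), ((0.4, -0.05), np.float64(0.134)), ((0.4, 0.0), np.float64(0.134)), ((0.4, 0.25), np.float64(0.134)), ((0.4, 0.3), np.float64(0.135)), ((0.45, -0.05), np.float64(0.122)), ((0.45, 0.0), np.float64(0.123)), ((0.5, -0.05), np.float64(0.12)), ((0.5, 0.0), np.float64(0.124)), ((0.5, 0.4), np.float64(0.13)), ((0.55, 0.1), np.float64(0.155)), ((0.6, 0.1), np.float64(0.153)), ((0.65, 0.1), np.float64(0.156)), ((0.7, 0.1), np.float64(0.17))]
side 168 hook yaw -1.9040656635602486 y at .583 0.13726621561552396 tip x [0.55114115 0.5512002  0.55357611]
0.55 3 0.154; 0.555 9 0.154; 0.56 10 0.15; 0.565 10 0.145; 0.57 8 0.14; 0.575 9 0.141; 0.58 9 0.14; 0.585 10 0.141; 0.59 5 0.141; 0.595 7 0.143; 0.6 8 0.148; 0.605 8 0.15; 0.61 3 0.15; 
[((0.3, -0.05), np.float64(0.131)), ((0.3, 0.0), np.float64(0.131)), ((0.35, -0.05), np.float64(0.131)), ((0.35, 0.0), np.float64(0.131)), ((0.4, -0.05), np.float64(0.132)), ((0.4, 0.0), np.float64(0.132)), ((0.4, 0.3), np.float64(0.133)), ((0.45, -0.05), np.float64(0.119)), ((0.45, 0.0), np.float64(0.121)), ((0.45, 0.4), np.float64(0.126)), ((0.5, -0.05), np.float64(0.119)), ((0.5, 0.0), np.float64(0.121)), ((0.5, 0.4), np.float64(0.128)), ((0.55, 0.1), np.float64(0.154)), ((0.6, 0.1), np.float64(0.15)), ((0.65, 0.1), np.float64(0.153)), ((0.7, 0.1), np.float64(0.168))]
(array([-3.053e+01, -1.908e+01,  3.000e-02]), np.float64(0.829)) (array([-30.53, -19.06,  12.99]), np.float64(0.829))
```

```bash
python3 -m inch '[[-3,-2,0,0,-1],[-6,-4,0,0,-1],[-10,-6,0,0,-1],[-14,-8.5,0,0,-1],[-18,-11,0,0,-1]]' 60
python3 -m inch '[[-4,-2.5,0,0.14,-1],[-7.5,-5,0,0.28,-1],[-10.5,-6.8,0,0.42,-1],[-12.2,-7.8,0,0.56,-1],[-12.5,-8.1,0,0.7,-1]]'
python3 -m inch '[[0,0,1,0.1,-1],[0,0,2,0.129,-1],[0,0,3,0.129,-1]]'
python3 - <<'E'
from h import *
print(todelta([.4218,.3218,.2116],25),todelta([.4218,.3218,.112],25),arm.sense()["ft_force"])
E
```

```text
time: 0.6
tool_pos: [0.3274, 0.4354, 0.242]
orientation: [[-0.954, 0.3, -0.0], [0.3, 0.954, -0.0], [0.0, -0.0, -1.0]]
ft_force: [0.2, 0.7, 0.2]
width: 1.0
finger_force: 0.0
time: 1.1
tool_pos: [0.4228, 0.3201, 0.2421]
orientation: [[-0.528, 0.849, -0.0], [0.849, 0.528, -0.001], [-0.001, -0.0, -1.0]]
ft_force: [0.4, 0.6, -0.0]
width: 0.999
finger_force: 0.0
time: 1.4
tool_pos: [0.4213, 0.3219, 0.2114]
orientation: [[-0.424, 0.906, -0.0], [0.906, 0.424, -0.0], [-0.0, -0.001, -1.0]]
ft_force: [0.3, 0.0, 0.6]
width: 1.0
finger_force: 0.0
(array([-0.03,  0.04, -0.02]), np.float64(0.001)) (array([-0.03,  0.05,  9.94]), np.float64(0.001)) [0.30372401 0.0043701  0.56422506]
```

```bash
python3 -m inch '[[0,0,3,0,-1],[0,0,6,0,-1],[0,0,8.5,0,-1],[0,0,9.9,0,-1],[0,0,9.9,0,0]]'
python3 -m inch '[[0,0,0,0,0.3],[0,0,0,0,0.5],[0,0,0,0,0.8],[0,0,0,0,1],[0,0,0,0,1]]' 60
python3 -m inch '[[0,0,0,0,1],[0,0,0,0,1],[0,0,0,0,1],[0,0,0,0,1],[0,0,0,0,1]]' 60
```

```text
time: 1.9
tool_pos: [0.4202, 0.3214, 0.1113]
orientation: [[-0.424, 0.906, -0.003], [0.906, 0.424, -0.002], [-0.001, -0.004, -1.0]]
ft_force: [0.1, 0.4, 1.2]
width: 0.852
finger_force: 0.0
time: 2.4
tool_pos: [0.4221, 0.3225, 0.1144]
orientation: [[-0.422, 0.906, 0.001], [0.906, 0.422, 0.001], [0.0, 0.002, -1.0]]
ft_force: [-0.2, 0.6, 4.8]
width: 0.175
finger_force: 59.8
time: 2.9
tool_pos: [0.422, 0.3224, 0.1144]
orientation: [[-0.422, 0.906, 0.001], [0.906, 0.422, 0.001], [0.0, 0.002, -1.0]]
ft_force: [-1.3, -0.4, 4.6]
width: 0.179
finger_force: 59.8
```

```bash
python3 -m inch '[[0,0,-0.5,0,1],[0,0,-1.5,0,1],[0,0,-3,0,1],[0,0,-4.5,0,1],[0,0,-6,0,1]]' 60
python3 -m inch '[[0,0,-1,0,1],[0,0,-2,0,1],[0,0,-2.4,0,1],[0,0,-2.5,0,1],[0,0,-2.5,0,1]]'
python3 - <<'E'
from h import *
f=[]
for i in range(6):
    p,d=arm.camera("side"); s=arm.sense(); f.append(s["ft_force"])
print(np.mean(f,0),np.std(f,0),s["tool_pos"],s["orientation"][:,2])
cv2.imwrite("pics/lift.png",p[:,:,::-1]);np.savez("pics/lift.npz",p=p,d=d)
print(todelta([.520,.1395,s["tool_pos"][2]],-2.2))
E
```

```text
time: 3.4
tool_pos: [0.4212, 0.3218, 0.1742]
orientation: [[-0.422, 0.906, -0.0], [0.906, 0.422, -0.0], [-0.0, -0.0, -1.0]]
ft_force: [-0.3, -0.0, -5.3]
width: 0.176
finger_force: 58.8
time: 3.9
tool_pos: [0.4213, 0.3219, 0.198]
orientation: [[-0.422, 0.906, -0.0], [0.906, 0.422, -0.0], [-0.0, -0.001, -1.0]]
ft_force: [-0.1, 0.0, -4.9]
width: 0.178
finger_force: 58.8
[ 0.03235867 -0.07393418 -5.68554775] [0.3124735  0.43621347 0.3467425 ] [0.42135424 0.32192363 0.19790658] [-5.38822787e-04 -4.13583573e-04 -9.99999769e-01]
(array([-20.7 ,   1.24,   0.  ]), np.float64(0.474))
```

View pics/lift.png

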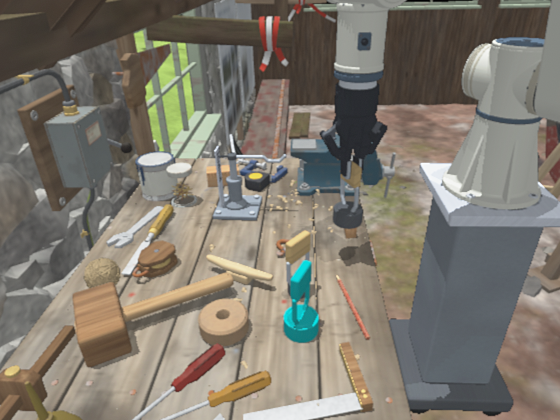

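The weight is held off the bench at about side pixel (348,210), upright. The force is about 5.7 N, which means about 27 mm of dip.

```bash
python3 -m inch '[[-1,0,0,0.05,1],[-3,0.2,0,0.15,1],[-6,0.4,0,0.25,1],[-9,0.6,0,0.35,1],[-12,0.8,0,0.45,1]]'
python3 - <<'E'
from h import *
print(todelta([.520,.1395,.198],-2.2))
E
```

```text
time: 4.7
tool_pos: [0.4798, 0.2157, 0.1982]
orientation: [[0.018, 1.0, -0.0], [1.0, -0.018, -0.0], [-0.0, -0.0, -1.0]]
ft_force: [0.3, -0.3, -4.4]
width: 0.178
finger_force: 58.8
(array([-7.55,  4.15,  0.02]), np.float64(0.021))
```

```bash
python3 -m inch '[[-2,1,0,0.021,1],[-4,2.2,0,0.021,1],[-6,3.3,0,0.021,1],[-7.2,4,0,0.021,1],[-7.55,4.15,0,0.021,1]]'
python3 -m inch '[[0,0,0,0,1],[0,0,0,0,1],[0,0,0,0,1]]'
python3 - <<'E'
from h import *
for n in("side","top"):
    p,d=arm.camera(n);np.savez(f"pics/pre_{n}.npz",p=p,d=d);P=cloud(n,d)
    if n=="side":
        hsv=cv2.cvtColor(p,cv2.COLOR_RGB2HSV)
        m=(abs(P[...,0]-.52)<.06)&(abs(P[...,1]-.14)<.05)&(P[...,2]>.06)&(P[...,2]<.215)
        w=m&(hsv[...,0]>10)&(hsv[...,0]<32)&(hsv[...,1]>90)&(hsv[...,2]>100)
        t=P[w];print("wood",len(t),t.min(0).round(4),t.max(0).round(4),np.median(t,0).round(4))
        t=P[m&(P[...,2]<.125)];print("disc",len(t),t.min(0).round(4),t.max(0).round(4),np.median(t,0).round(4))
        v,u=np.nonzero(m);c=(int(u.mean()),int(v.mean()));print(c)
        a=p[max(0,c[1]-90):c[1]+70,c[0]-110:c[0]+70];cv2.imwrite("pics/pre.png",cv2.resize(a,None,fx=3.5,fy=3.5,interpolation=cv2.INTER_CUBIC)[:,:,::-1])
print(todelta([.5835,.137,.198],-2.2),arm.sense()["tool_pos"])
E
```

```text
time: 5.2
tool_pos: [0.5205, 0.1396, 0.1982]
orientation: [[0.036, 0.999, 0.0], [0.999, -0.036, -0.0], [-0.0, 0.0, -1.0]]
ft_force: [-0.5, -0.8, -5.0]
width: 0.179
finger_force: 58.8
time: 5.5
tool_pos: [0.5194, 0.1413, 0.1982]
orientation: [[0.034, 0.999, -0.0], [0.999, -0.034, 0.0], [0.0, -0.0, -1.0]]
ft_force: [0.2, -0.9, -4.8]
width: 0.175
finger_force: 58.8
wood 112 [0.5135 0.1142 0.1778] [0.5249 0.1695 0.215 ] [0.5183 0.1656 0.2021]
disc 467 [0.4864 0.1141 0.084 ] [0.5445 0.1712 0.1249] [0.5154 0.1602 0.1098]
(299, 161)
(array([-0.2 ,  6.41,  0.03]), np.float64(0.004)) [0.51954941 0.14123306 0.19828721]
```

View pics/pre.png

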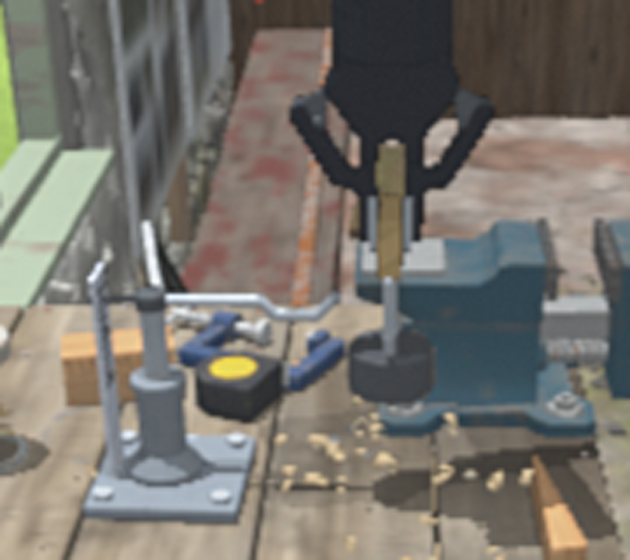

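The weight hangs clear in front of the hook: crop (390,290) against the hook tip at (335,300). The hook tip lies between bar and disc, so I'll slide in now.

```bash
python3 -m inch '[[0,0.5,0,0.004,1],[-0.1,1.5,0,0.004,1],[-0.2,2.5,0,0.004,1],[-0.2,3.3,0,0.004,1],[-0.2,4,0,0.004,1]]'
python3 -m inch '[[0,0.7,0,0,1],[0,1.4,0,0,1],[0,2,0,0,1],[0,2.3,0,0,1],[0,2.4,0,0,1]]'
python3 -m inch '[[0,0,0.3,0,1],[0,0,0.8,0,1],[0,0,1.3,0,1],[0,0,1.7,0,1],[0,0,1.8,0,1]]'
python3 - <<'E'
from h import *
f=[]
for i in range(6):
    p,d=arm.camera("side"); s=arm.sense(); f.append(s["ft_force"])
P=cloud("side",d)
print(np.mean(f,0),s["tool_pos"],todelta([.5835,.137,.180],-2.2))
m=(abs(P[...,0]-.58)<.08)&(abs(P[...,1]-.14)<.05)&(P[...,2]>.05)&(P[...,2]<.215)
v,u=np.nonzero(m);c=(int(u.mean()),int(v.mean()));print(c)
a=p[max(0,c[1]-80):c[1]+80,c[0]-90:c[0]+90];cv2.imwrite("pics/over.png",cv2.resize(a,None,fx=3.5,fy=3.5,interpolation=cv2.INTER_CUBIC)[:,:,::-1])
E
```

```text
time: 6.1
tool_pos: [0.5608, 0.137, 0.1982]
orientation: [[0.039, 0.999, 0.0], [0.999, -0.039, 0.0], [0.0, 0.0, -1.0]]
ft_force: [-0.3, -0.2, -6.3]
width: 0.174
finger_force: 58.8
time: 6.6
tool_pos: [0.584, 0.1362, 0.1982]
orientation: [[0.039, 0.999, -0.0], [0.999, -0.039, -0.0], [-0.0, -0.0, -1.0]]
ft_force: [0.3, -0.5, -4.4]
width: 0.177
finger_force: 58.8
time: 7.1
tool_pos: [0.5833, 0.1362, 0.1795]
orientation: [[0.039, 0.999, -0.001], [0.999, -0.039, -0.0], [-0.0, -0.001, -1.0]]
ft_force: [-1.2, 0.4, -5.3]
width: 0.179
finger_force: 58.8
[ 0.34714196  0.24570456 -4.92420052] [0.5838941  0.13627342 0.18050154] (array([ 0.07, -0.04,  0.05]), np.float64(-0.001))
(272, 162)
```

View pics/over.png

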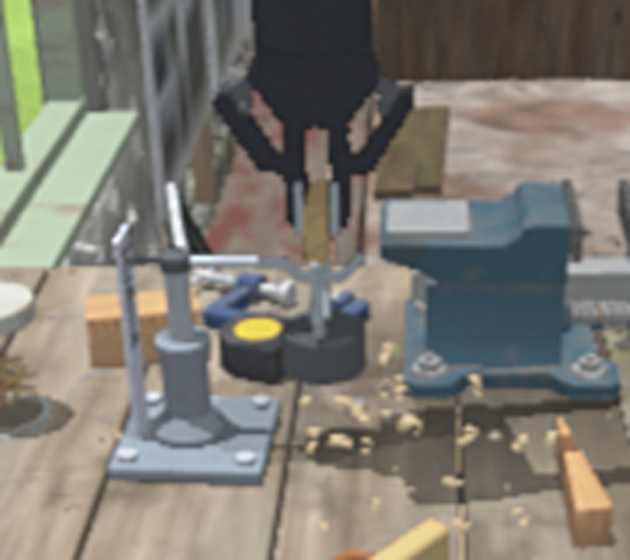

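The bar hangs over the seat between crank (295,268) and upturned tip (360,262), with about 10 mm to go. I'll lower it following the dip.

```bash
cat > f.py <<'E'
from h import *
f=[]
for i in range(8):
    arm.camera("side"); s=arm.sense(); f.append(s["ft_force"])
print("F",np.mean(f,0).round(2),s["tool_pos"].round(4))
E
python3 -m inch '[[0,0,0.3,0,1],[0,0,0.6,0,1],[0,0,0.9,0,1],[0,0,1.2,0,1],[0,0,1.5,0,1]]' | grep -E 'pos|force'
python3 -m inch '[[0,0,0.2,0,1],[0,0,0.4,0,1],[0,0,0.6,0,1],[0,0,0.8,0,1],[0,0,1,0,1]]'| grep -E 'pos|force'
python3 f.py
```

```text
tool_pos: [0.5837, 0.1362, 0.165]
ft_force: [-1.0, -0.4, -3.2]
finger_force: 58.9
tool_pos: [0.5838, 0.1362, 0.1553]
ft_force: [-1.2, -0.4, -1.8]
finger_force: 59.3
F [-1.14 -0.22 -1.81] [0.5838 0.1362 0.1554]
```

```bash
python3 -m inch '[[0,0,0.2,0,1],[0,0,0.4,0,1],[0,0,0.6,0,1],[0,0,0.7,0,1],[0,0,0.8,0,1]]'| grep -E 'pos|force'
python3 f.py
```

```text
tool_pos: [0.5839, 0.1363, 0.1473]
ft_force: [-0.9, 0.0, -0.3]
finger_force: 59.5
F [-0.46 -0.05 -0.08] [0.5839 0.1363 0.1474]
```

```bash
python3 -m inch '[[0,0,0.1,0,1],[0,0,0.1,0,1]]' 20| grep -E 'pos|force|time'
python3 -m inch '[[0,0,0,0,0.55],[0,0,0,0,0.45],[0,0,0,0,0.35],[0,0,0,0,0.25],[0,0,0,0,0.25]]'
python3 -m inch '[[0,0,-0.5,0,0.25],[0,0,-1.5,0,0.25],[0,0,-2.5,0,0.25],[0,0,-3.5,0,0.25],[0,0,-5,0,0.25]]'| grep -E 'pos|force|time'
python3 -m inch '[[0,0,-3,0,0],[0,0,-7,0,0],[0,-4,-10,0,0],[0,-8,-12,0,0],[0,-12,-12,0,0]]'| grep -E 'pos|force|time'
python3 -m inch '[[0,0,0,0,0],[0,0,0,0,0],[0,0,0,0,0],[0,0,0,0,0],[0,0,0,0,0]]'| grep -E 'pos|time'
python3 -m inch '[[0,0,0,0,0],[0,0,0,0,0],[0,0,0,0,0],[0,0,0,0,0],[0,0,0,0,0]]'| grep -E 'pos|time'
python3 - <<'E'
from h import *
p,d=arm.camera("side");np.savez("pics/end.npz",p=p,d=d)
a=p[82:242,182:362];cv2.imwrite("pics/end.png",cv2.resize(a,None,fx=3.5,fy=3.5,interpolation=cv2.INTER_CUBIC)[:,:,::-1])
E
```

```text
time: 9.9
tool_pos: [0.5839, 0.1363, 0.1462]
ft_force: [0.7, -0.9, -0.3]
finger_force: 59.6
time: 10.4
tool_pos: [0.5838, 0.1362, 0.1463]
orientation: [[0.039, 0.999, 0.0], [0.999, -0.039, 0.0], [0.0, 0.0, -1.0]]
ft_force: [-0.0, -0.7, 0.3]
width: 0.377
finger_force: 0.0
time: 10.9
tool_pos: [0.5836, 0.1362, 0.1972]
ft_force: [-0.2, -0.4, 0.4]
finger_force: 0.0
time: 11.4
tool_pos: [0.464, 0.1413, 0.3203]
ft_force: [-0.7, 1.2, 0.7]
finger_force: 0.0
time: 11.9
tool_pos: [0.4645, 0.1408, 0.3159]
time: 12.4
tool_pos: [0.4639, 0.1409, 0.3163]
```

View pics/end.png

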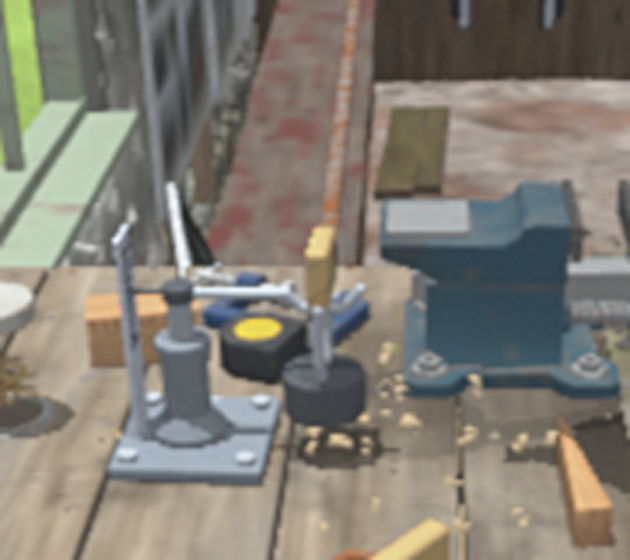

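The weight hangs freely on the dipped hook, disc at (325,390) in the crop and the gripper clear of it. Next I wait and check that it is still.

```bash
for i in 1 2 3 4 5 6 7 8; do python3 -m inch '[[0,0,0,0,0],[0,0,0,0,0],[0,0,0,0,0],[0,0,0,0,0],[0,0,0,0,0]]' >/dev/null; done
python3 - <<'E'
from h import *
for i in range(16):
    p,d=arm.camera("side");P=cloud("side",d)
    m=(abs(P[...,0]-.583)<.045)&(abs(P[...,1]-.137)<.05)&(P[...,2]>.015)&(P[...,2]<.2)
    hsv=cv2.cvtColor(p,cv2.COLOR_RGB2HSV)
    w=m&(hsv[...,0]>10)&(hsv[...,0]<32)&(hsv[...,1]>90)&(P[...,2]>.1)
    v,u=np.nonzero(w)
    dk=m&(hsv[...,2]<90)&(P[...,2]<.075);v2,u2=np.nonzero(dk)
    if i%2==0: print(u.mean().round(2),v.mean().round(2),u2.mean().round(2),v2.mean().round(2),np.nanpercentile(P[w][:,2],97).round(4))
print(arm.sense()["time"])
E
```

```text
273.18 157.34 275.94 194.78 0.1641
273.16 157.26 275.91 194.79 0.164
273.16 157.24 275.96 194.75 0.1637
273.1 157.28 275.91 194.74 0.1641
273.16 157.2 275.96 194.71 0.1638
273.13 157.23 275.9 194.81 0.164
273.15 157.31 275.91 194.78 0.164
273.2 157.27 275.86 194.82 0.1642
17.25
```

```bash
python3 -c "
from cell import arm
print(arm.hand_in())"
```

```text
the job is handed in; nothing more can be done
None
```

The bigger weight hangs free and still on the balance hook, which has dipped about 23 mm and never neared its bottom stop. The smaller weight was not touched, the gripper is clear, and the job was handed in at about 17 s.

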